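# Sort stripped bicycle parts into the parts trays

### The arm

A 6-joint arm with a two-finger parallel gripper is mounted at the origin on the work surface. World frame = base frame: x ahead of the robot, y to its left, z up, the work surface at z = 0. Lengths are in mm, angles in rad, forces in N, time in s.
With the tool pointing down it reaches from about 300 to 875 mm from the base axis. Payload 4.2 kg.
Tool frame: the origin (TCP) lies midway between the tips of the shut fingers; the grasp point (between the pads) lies behind it (env.tcp_to_grasp is the z of the grasp point in the tool frame, in mm); z points along the fingers, y is the direction in which the jaws open and shut (so a half turn about z gives the same grasp; the last joint's range is limited). The gripper opens to 85 mm and grips with 20 to 120 N. Pads are 22 mm wide; open, the fingers measure 114 mm over their backs; the gripper's body (76 mm by 85 mm) begins 54 mm behind the grasp point. The pads swing forward as they close: fully open they stand 13 mm farther back than shut.
Start: joints at [1.127, 0.32, 1.565, -0, 1.257, -0.02], TCP at [236.459, 524.145, 231.338] pointing down, gripper open.
Joint ranges: [-3.11, 3.11], [-0.84, 2.01], [0.21, 2.61], [-1.34, 4.49], [0.05, 2.63], [-2.56, 2.56]. Speed limits (rad/s): [2.57, 2.57, 3.14, 3.14, 3.14, 3.14].

### API

Orientations are given as a rotation vector (axis times angle).
In Python, from bench import env gives the robot as it stands.
- The arm moves only by the tool jog_arm, never from a script. Its argument "rows" is a list of rows, each a list of 5 numbers: the opening, from -1 (shut) to 1 (fully open), then the shift along the tool's x, y, z in cm, then the turn about the tool's z in degrees. In form: [[fingers, tx, ty, tz, turn], ...]. A call has 1 to 10 rows; each row is the pose to reach, as a shift and turn from the pose measured when the call began, along the tool's axes at that moment; what a row does not reach only later rows make up. A row lasts 1/10 s, in which the tool goes at most 50 mm and 8.59 degrees, less where a joint would pass 70% of its speed; a pose out of reach is approached as far as the arm can. A call with a gripper value outside its range is refused whole. The fingers move at their own pace and stop on an object; "force" is the grip in N (left out, the last holds). Time passes only in rows, so rows that repeat a pose let the fingers close. It gives the time, the measured TCP pose, the force and the opening at its end, in the units of the state.
- env.observe(): the state, without advancing time (a new reading comes with each control period).
- env.snapshot(name): name is "scene" or "top" or "wrist"; returns (picture, depth): 400x640x3 uint8, red, green, blue; 400x640 float32, mm along the optical axis (not along the pixel's ray), 0 where there is no reading.
- env.camera_info(name): a dict with "fx", "fy", "cx", "cy" (pixels), "world_from_camera" (4x4, takes a point from camera to world coordinates). Camera axes: x right, y down, z forward; pixel columns grow to the right and rows downward; lengths in mm; the calibration is good to about 2 mm. The wrist camera is an equidistant fisheye: a pixel r from the principal point sees the ray r / f radians off the axis. A picture is of the moment at which its call begins: read the wrist's pose just before it. camera_info takes no time and is no camera call; for the wrist camera it gives the pose at the moment of the call.
- env.finish_job(): hands the job in, once; it reports no verdict.
The state is a dict: "time": time; "q": joint angles; "joint_velocities": joint speeds; "tau": joint torques, N m; "tool_pos": TCP position; "ee_rot": TCP orientation; "ft_force": force on the tool from outside, world axes, zero at the start; "torque": the same for the moment, N m; "opening": finger opening in mm.
Only numpy, scipy, OpenCV 4.12 (cv2) and the standard library are available. Lean on these libraries where they do the work, as an engineer would, in place of code of your own. Each camera call takes 0.05 s, during which the arm holds its last target. There are 200 camera calls.

### The job

Sort the parts stripped from the bikes into their trays: both pedals in the blue tray, both brake calipers in the yellow tray and the handlebar stem in the green tray. Set each one down, do not drop it in, so that all lie flat on their tray's floor, the right way up as they lie now and none on top of another. Leave the mug and the spray can standing where they are.

Things in the scene. Friction and masses are not known exactly. Their poses are not given: they have to be found in the camera images.
- pedal_black: Black bicycle pedal with small orange reflectors: cage 84 long x 54 wide x 24 high, lying flat; origin: centre of the cage's underside. x along the spindle (steel stub 14 thick, from x = 42 to 64, at height 12), y across the 54 width (flat outer faces at +-27, full height), z up. Grip from above across y. About 0.18 kg.
- pedal_silver: Silver (bare aluminium) bicycle pedal with a dark barrel and small orange reflectors: cage 84 long x 54 wide x 24 high, lying flat; origin: centre of the cage's underside. x along the spindle (steel stub 14 thick, from x = 42 to 64, at height 12), y across the 54 width (flat outer faces at +-27, full height), z up. Grip from above across y. About 0.18 kg.
- caliper_black: Black disc-brake caliper: 86 long x 38 wide x 40 high, on its flat base; origin: centre of the base. x along its length (low ear with bolt at each end, up to 16 high), y across (body 52 x 34, plus a 2 mm round boss at mid-length on each side, 19 up: 38 over both), z up; copper pads rise from the top slot. Grip from above across y. About 0.14 kg.
- caliper_silver: Silver (bare aluminium) disc-brake caliper: 86 long x 38 wide x 40 high, on its flat base; origin: centre of the base. x along its length (low ear with bolt at each end, up to 16 high), y across (body 52 x 34, plus a 2 mm round boss at mid-length on each side, 19 up: 38 over both), z up; copper pads rise from the top slot. Grip from above across y. About 0.14 kg.
- stem: Red handlebar stem, 121 long x 45 wide x 42 high, standing level; origin under its neck. x runs from upright steerer clamp (36 thick, centre x = -32, ears to -58) to handlebar clamp (cylinder 42 thick, 45 wide, lying across, centre x = 40, bolts to 63); y across, z up. Neck: flat sides 32 apart, x = -14 to 18, 6 to 34 high: grip there from above across y. About 0.16 kg.
- tray_blue: Blue shallow open parts tray, 156 (x) x 226 (y) x 30 high outside, walls and floor 4 thick (inside 148 x 218, floor 4 above the bench), fixed to the bench; origin at the centre of its underside, x along its short side, y along its long side, z up. For pedals.
- tray_yellow: Yellow shallow open parts tray, 156 (x) x 226 (y) x 30 high outside, walls and floor 4 thick (inside 148 x 218, floor 4 above the bench), fixed to the bench; origin at the centre of its underside, x along its short side, y along its long side, z up. For brake calipers.
- tray_green: Green shallow open parts tray, 156 (x) x 226 (y) x 30 high outside, walls and floor 4 thick (inside 148 x 218, floor 4 above the bench), fixed to the bench; origin at the centre of its underside, x along its short side, y along its long side, z up. For stems.
- mug: White mug, 80 across and 85 high, handle at +y; origin at the centre of its underside. Not to be moved.
- can: Red spray can with a white nozzle, 65 across and 203 high; origin at the centre of its underside. Not to be moved.
Things that resemble listed ones, but are neither listed nor needed, are in the scene too. Leave any turquoise look-alike of the stem alone.

How it is judged (in metres and radians):
At the end, for the whole second after the job is handed in: Pedals in the blue tray, calipers in the yellow, stem in the green: each origin within 70 mm (x) and 105 mm (y) of the tray's origin and less than 10 mm above its underside (floor at 4), upright within 8 degrees, slower than 20 mm/s (x of pedal_black in the frame of tray_blue between -0.07 and 0.07 m and y of pedal_black in the frame of tray_blue between -0.105 and 0.105 m and z of pedal_black in the frame of tray_blue between -0.002 and 0.01 m and angle between each of pedal_black, pedal_silver, caliper_black, caliper_silver, stem's own z axis and vertical below 0.14 rad and linear speed of each of pedal_black, pedal_silver, caliper_black, caliper_silver, stem below 0.02 m/s and x of pedal_silver in the frame of tray_blue between -0.07 and 0.07 m and y of pedal_silver in the frame of tray_blue between -0.105 and 0.105 m and z of pedal_silver in the frame of tray_blue between -0.002 and 0.01 m and x of caliper_black in the frame of tray_yellow between -0.07 and 0.07 m and y of caliper_black in the frame of tray_yellow between -0.105 and 0.105 m and z of caliper_black in the frame of tray_yellow between -0.002 and 0.01 m and x of caliper_silver in the frame of tray_yellow between -0.07 and 0.07 m and y of caliper_silver in the frame of tray_yellow between -0.105 and 0.105 m and z of caliper_silver in the frame of tray_yellow between -0.002 and 0.01 m and x of stem in the frame of tray_green between -0.07 and 0.07 m and y of stem in the frame of tray_green between -0.105 and 0.105 m and z of stem in the frame of tray_green between -0.002 and 0.01 m); the robot touches nothing.
It fails at once if a part is dropped: falling free of the fingers (faster than 0.35 m/s) with its underside more than 50 mm above the bench ((height (world z) of pedal_black above 0.05 m and contact force between the fingers and pedal_black below 0.02 N and linear speed of pedal_black above 0.35 m/s) or (height (world z) of pedal_silver above 0.05 m and contact force between the fingers and pedal_silver below 0.02 N and linear speed of pedal_silver above 0.35 m/s) or (height (world z) of caliper_black above 0.05 m and contact force between the fingers and caliper_black below 0.02 N and linear speed of caliper_black above 0.35 m/s) or (height (world z) of caliper_silver above 0.05 m and contact force between the fingers and caliper_silver below 0.02 N and linear speed of caliper_silver above 0.35 m/s) or (height (world z) of stem above 0.05 m and contact force between the fingers and stem below 0.02 N and linear speed of stem above 0.35 m/s)).
It fails at once if the mug or the spray can is pushed more than 20 mm or tipped more than 0.25 rad (distance of any of mug, can from where it was at the start of the episode above 0.02 m or angle between any of mug, can's own z axis and vertical above 0.25 rad).
It also fails if it takes over 120 s, if anything falls off the work surface, if the arm or the gripper's body presses on something with over 40 N, if the wrist force passes 120 N, or if a joint passes its speed limit or range.

## Working session

There is one attempt and no reset: what is moved stays moved. The work goes in short steps, Python scripts to look and compute and a tool call to move; the robot and the scene stay as the last step left them, time stands still between calls to the robot, and variables do not carry over. Pictures are saved under pics/ and viewed, about 12 in all and at most 16, crops included, and the job is handed in when it is done.

Besides the shell and the picture viewer there is one more tool, called after "Emit:" as name(argument=value, ...) on one line, values as JSON. jog_arm: Moves the arm, as the interface text tells. Its arguments: {"type":"object","properties":{"rows":{"type":"array","items":{"type":"array","items":{"type":"number"}}},"force":{"type":"number"}},"required":["rows"]}

```bash
ls; mkdir -p pics; python3 - <<'E'
from bench import env
import cv2,numpy as np
s=env.observe(); print({k:np.round(v,3) for k,v in s.items()}, env.tcp_to_grasp)
for n in ["top","scene"]:
    p,d=env.snapshot(n); cv2.imwrite(f"pics/{n}0.png",p[:,:,::-1]); np.savez(f"{n}0.npz",p=p,d=d)
    i=env.camera_info(n); print(n,i)
print(env.camera_info("wrist"))
E
```

```text
pics
{'time': np.float64(0.0), 'q': array([ 1.127,  0.32 ,  1.566,  0.   ,  1.257, -0.02 ]), 'joint_velocities': array([-0.   ,  0.001,  0.   ,  0.002, -0.001,  0.001]), 'tau': array([-3.0000e-03, -4.1551e+01, -2.3416e+01, -0.0000e+00,  8.0000e-03,
        0.0000e+00]), 'tool_pos': array([236.235, 523.699, 230.479]), 'ee_rot': array([-6.610e-01, -3.071e+00,  3.000e-03]), 'ft_force': array([-0.251, -0.493,  0.605]), 'torque': array([0.057, 0.025, 0.002]), 'opening': np.float64(85.47)} -18.700000000000003
top {'fx': 394.8389554359189, 'fy': 394.8389554359189, 'cx': 322.8359127741048, 'cy': 199.78507259121682, 'world_from_camera': array([[ 2.20251680e-02, -9.97279416e-01,  7.03467045e-02,
         4.87935526e+02],
       [-9.99756525e-01, -2.20645487e-02,  2.17284283e-04,
         5.39791619e+00],
       [ 1.33547514e-03, -7.03343625e-02, -9.97522578e-01,
         1.17835532e+03],
       [ 0.00000000e+00,  0.00000000e+00,  0.00000000e+00,
         1.00000000e+00]])}
scene {'fx': 372.4045502724679, 'fy': 372.4045502724679, 'cx': 320.2456568911491, 'cy': 192.8906775942526, 'world_from_camera': array([[ 3.78037881e-01,  5.23518133e-01, -7.63554926e-01,
         1.46724310e+03],
       [ 9.25525596e-01, -1.93997839e-01,  3.25218711e-01,
        -3.93730076e+02],
       [ 2.21298868e-02, -8.29634620e-01, -5.57867964e-01,
         6.93007302e+02],
       [ 0.00000000e+00,  0.00000000e+00,  0.00000000e+00,
         1.00000000e+00]])}
{'fx': 309.70691628693146, 'fy': 309.70691628693146, 'cx': 319.90944733393326, 'cy': 201.82990200474336, 'world_from_camera': array([[ 4.10746485e-01,  8.73965528e-01,  2.59752924e-01,
         1.69847161e+02],
       [ 9.11747296e-01, -3.93083687e-01, -1.19172498e-01,
         5.52970437e+02],
       [-2.04801775e-03,  2.85778711e-01, -9.58293449e-01,
         3.74173251e+02],
       [ 0.00000000e+00,  0.00000000e+00,  0.00000000e+00,
         1.00000000e+00]])}
```

View pics/top0.png

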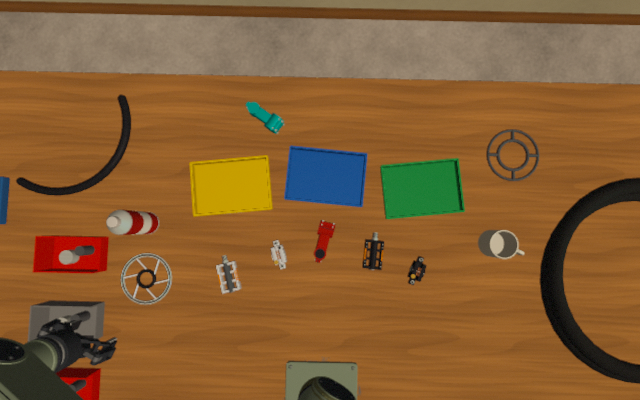

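View pics/scene0.png

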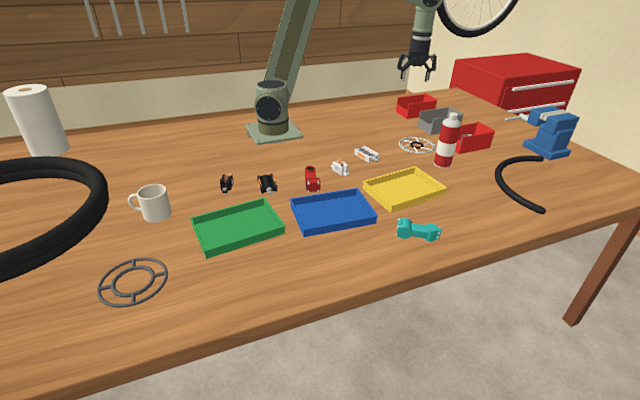

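The top view shows the silver pedal (228,275), silver caliper (279,254), stem (323,242), black pedal (373,252) and black caliper (416,270). The trays are yellow (231,186), blue (326,177) and green (422,188). The scene view agrees, with the look-alike turquoise stem beyond the trays.

```bash
cat > h.py <<'E'
import numpy as np,cv2
from scipy.spatial.transform import Rotation as R
from bench import env
def rays(n,uv,info=None):
    i=info or env.camera_info(n); uv=np.atleast_2d(uv).astype(float)
    a=(uv-[i["cx"],i["cy"]])/i["fx"]
    if n=="wrist":
        r=np.linalg.norm(a,axis=1,keepdims=True); s=np.where(r>1e-9,np.tan(r)/np.maximum(r,1e-9),1); a=a*s
    d=np.c_[a,np.ones(len(a))]; M=i["world_from_camera"]
    return M[:3,3],d@M[:3,:3].T
def onplane(n,uv,z,info=None):
    o,d=rays(n,uv,info); return o+d*((z-o[2])/d[:,2])[:,None]
def points(n,depth,info=None):   # world points for every pixel, depth along axis
    v,u=np.mgrid[:400,:640]; o,d=rays(n,np.c_[u.ravel(),v.ravel()],info)
    return (o+d*depth.reshape(-1,1)).reshape(400,640,3)
def rect(xy):
    (c,(w,h),a)=cv2.minAreaRect(xy.astype(np.float32))
    if w<h: w,h,a=h,w,a+90
    return np.round(c,1),round(w,1),round(h,1),round((a+90)%180-90,1)
E
python3 - <<'E'
from h import *
D=np.load("top0.npz");p,d=D["p"],D["d"]; P=points("top",d)
print("bench z",np.median(P[300:340,150:250,2]))
X={"ps":(228,275),"cs":(279,254),"st":(323,242),"pb":(373,252),"cb":(416,270)}
m=((P[...,2]>6)&(d>0)).astype(np.uint8)
n,l=cv2.connectedComponents(m)
for k,(u,v) in X.items():
    w=l[v-8:v+8,u-8:u+8]; i=np.bincount(w[w>0]).argmax(); q=P[l==i]
    print(k,len(q),rect(q[:,:2]),"zmax",np.percentile(q[:,2],95))
hsv=cv2.cvtColor(p,cv2.COLOR_RGB2HSV)
for k,(u,v) in {"ty":(231,186),"tb":(326,177),"tg":(422,188)}.items():
    h=int(hsv[v,u,0]); mm=((abs(hsv[...,0].astype(int)-h)<8)&(hsv[...,1]>120)).astype(np.uint8)
    n2,l2=cv2.connectedComponents(mm); q=P[l2==l2[v,u]]; q=q[q[:,2]>20]; print(k,rect(q[:,:2]),np.median(q[:,2]))
c=p[215:305,190:450]; cv2.imwrite("pics/crop0.png",cv2.resize(c,None,fx=3,fy=3,interpolation=cv2.INTER_CUBIC)[:,:,::-1])
E
```

```text
bench z 1.2854209896070188
ps 569 (array([347.9, 282. ]), 109.8, 62.0, 17.5) zmax 27.47140667846402
cs 310 (array([408.3, 132.4]), 85.1, 38.3, 15.3) zmax 39.253647411050736
st 508 (array([448.4,   4.2]), 121.3, 44.7, -12.9) zmax 45.06985619856209
pb 516 (array([ 424.4, -145.8]), 108.5, 59.2, -5.6) zmax 27.49961181137911
cb 335 (array([ 370.6, -269.7]), 82.9, 46.2, -39.3) zmax 40.17311382630494
ty (array([601. , 201.7]), 408.4, 196.2, 85.7) 30.370610382237828
tb (array([603.1,   1.7]), 230.2, 227.1, -4.1) 30.57166246247175
tg (array([ 596.2, -191. ]), 419.0, 160.0, -82.0) 30.539588811141357
```

View pics/crop0.png

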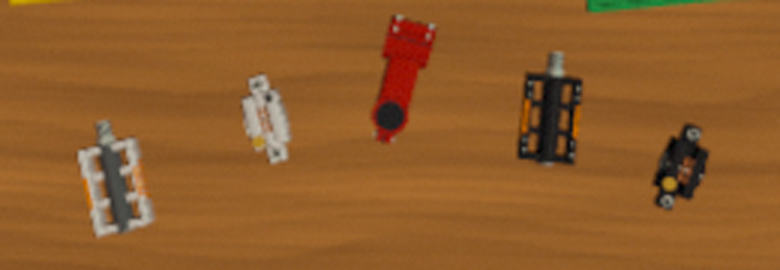

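```bash
cat >> h.py <<'E'
def go(x,y,z,th):   # th: world yaw (deg) of the part's x; tool y goes across it
    s=env.observe(); r=R.from_rotvec(s["ee_rot"]); M=r.as_matrix()
    cur=np.degrees(np.arctan2(M[1,0],M[0,0])) # yaw of tool x
    t=-((th-cur+90)%180-90)
    print("t %.2f tcp"%s["time"],np.round(s["tool_pos"],1),"toolx yaw %.1f z-axis"%cur,np.round(M[:,2],3),"q6 %.2f"%s["q"][5],"open %.1f"%s["opening"])
    print(" row cm:",np.round(r.inv().apply(np.array([x,y,z])-s["tool_pos"])/10,2),"turn %.1f"%t)
def look(name,box=None):
    i=env.camera_info("wrist"); p,d=env.snapshot("wrist"); cv2.imwrite(f"pics/{name}.png",p[:,:,::-1]); return p,d,i,points("wrist",d,i)
E
python3 - <<'E'
from h import *
D=np.load("top0.npz");p,d=D["p"],D["d"]; P=points("top",d)
for k,(u,v) in {"ty":(231,186),"tb":(326,177),"tg":(422,188)}.items():
    m=np.zeros((400,640),bool); m[v-34:v+34,u-46:u+46]=1
    q=P[m&(P[...,2]>20)&(P[...,2]<36)&(P[...,0]>505)]; print(k,rect(q[:,:2]),np.median(q[:,2]))
go(348,280,150,13)
E
```

```text
ty (array([606.2, 278.3]), 231.4, 160.8, -83.8) 30.272700480098365
tb (array([6.408e+02, 3.000e-01]), 230.3, 161.2, 85.6) 30.570850010361937
tg (array([ 610.8, -282.9]), 231.4, 160.3, -83.3) 30.51424054004019
t 0.10 tcp [236.3 523.7 230.6] toolx yaw 155.7 z-axis [-0.001 -0.001 -1.   ] q6 -0.02 open 85.5
 row cm: [-20.21 -17.61   8.08] turn -37.3
```

Emit:
jog_arm(rows=[[1,-20.2,-17.6,8,-37],[1,-20.2,-17.6,8,-37],[1,-20.2,-17.6,8,-37],[1,-20.2,-17.6,8,-37],[1,-20.2,-17.6,8,-37],[1,-20.2,-17.6,8,-37],[1,-20.2,-17.6,8,-37],[1,-20.2,-17.6,8,-37],[1,-20.2,-17.6,8,-37]])

```text
time: 1.0
tool_pos: [348.1, 281.1, 151.2]
ee_rot: [0.349, -3.122, 0.001]
ft_force: [0.3, 0.3, 0.8]
opening: 85.9
```

```bash
cat >> h.py <<'E'
def part(P,xy,rad=85,zlo=7,zhi=60):
    m=((np.hypot(P[...,0]-xy[0],P[...,1]-xy[1])<rad)&(P[...,2]>zlo)&(P[...,2]<zhi)).astype(np.uint8)
    n,l,st,_=cv2.connectedComponentsWithStats(m); i=1+st[1:,4].argmax(); q=P[l==i]
    return q
E
python3 - <<'E'
from h import *
go(348,280,150,13)
p,d,i,P=look("w1"); np.savez("w1.npz",p=p,d=d,P=P)
q=part(P,(348,280)); print(rect(q[:,:2]),np.percentile(q[:,2],[50,95]))
c=q[:,:2].mean(0)
# cage only: points at top surface
t=q[q[:,2]>19]; print(len(t),rect(t[:,:2]))
E
```

```text
t 1.00 tcp [348.1 281.1 151.2] toolx yaw -167.3 z-axis [-0. -0. -1.] q6 -1.14 open 85.9
 row cm: [ 0.03 -0.1   0.12] turn -0.3
(array([349.9, 278.2]), 109.4, 54.8, 14.0) [22.31815249 25.70555149]
4038 (array([349.8, 278.2]), 108.1, 54.5, 13.7)
```

View pics/w1.png

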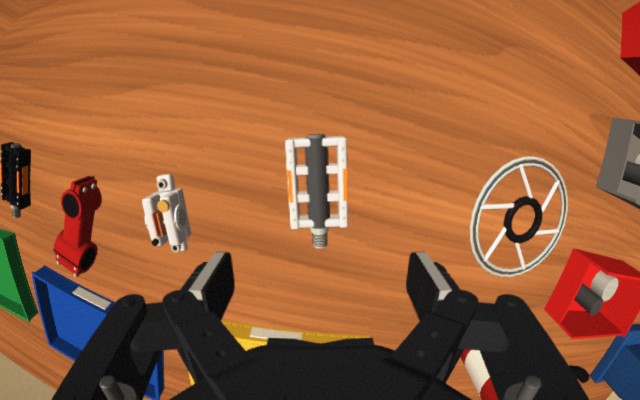

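Wrist view: the silver pedal is centred at about (317,183), stub down the image (world +x), and the jaws line up with it. Cage centre is about (339, 275.6) with yaw 13.8°.

Emit:
jog_arm(rows=[[1,0.75,0.8,3,-1],[1,0.75,0.8,8,-1],[1,0.75,0.8,12,-1],[1,0.75,0.8,14.7,-1],[1,0.75,0.8,14.7,-1],[0.2,0.75,0.8,14.7,-1],[-1,0.75,0.8,14.7,-1],[-1,0.75,0.8,14.7,-1],[-1,0.75,0.8,14.7,-1],[-1,0.75,0.8,14.7,-1]], force=50)

```text
time: 2.05
tool_pos: [339.9, 288.3, 6.1]
ee_rot: [-0.377, 3.116, 0.003]
ft_force: [-1.3, -0.7, 6.1]
opening: 52.7
```

```bash
python3 - <<'E'
from h import *
go(339.2,275.6,3,13.8)
E
```

```text
t 2.05 tcp [339.9 288.3   6.1] toolx yaw -166.2 z-axis [ 0.003  0.002 -1.   ] q6 -1.13 open 52.7
 row cm: [ 0.37 -1.22  0.31] turn 0.0
```

Sign slip on the sideways shift: the jaws closed about 12 mm off but within clearance, so the pedal was centred by the fingers (opening 52.7). Lift and check.

Emit:
jog_arm(rows=[[-1,0,0,-1,0],[-1,0,0,-3,0],[-1,0,0,-6,0],[-1,0,0,-10,0],[-1,0,0,-14,0],[-1,0,0,-14,0]])

```text
time: 2.65
tool_pos: [342.5, 290.6, 152.4]
ee_rot: [-0.375, 3.104, 0.015]
ft_force: [0.4, 1.6, -1.2]
opening: 52.5
```

```bash
python3 - <<'E'
from h import *
p,d,i,P=look("w2")
s=env.observe(); print(s["ft_force"],s["opening"])
# blue tray x yaw -4.4 ; place ps at tray y=+52
a=np.radians(-4.4); ex=np.array([np.cos(a),np.sin(a)]); ey=np.array([-ex[1],ex[0]])
c=np.array([640.8,.3])
t=c-8*ex+53*ey; print(t); tcp=t+3.7*ex; go(*tcp,145,-4.4)
cv2.imwrite("pics/w2c.png",p[150:400,120:520,::-1])
E
```

```text
[-0.08646386  0.389297   -2.41456021] 52.69188846990961
[636.88968647  53.75754809]
t 2.70 tcp [341.  289.4 149.7] toolx yaw -166.2 z-axis [ 0.01   0.008 -1.   ] q6 -1.13 open 52.7
 row cm: [-23.47 -30.06   0.58] turn 18.2
```

View pics/w2c.png

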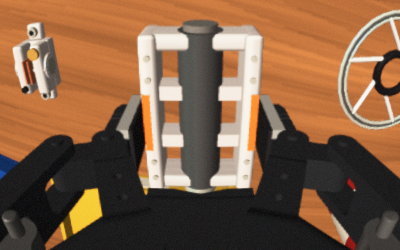

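The pedal is held squarely and level between the pads. Next I carry it to the blue tray.

Emit:
jog_arm(rows=[[-1,-2,-2.6,0,2],[-1,-5,-6.4,0,4],[-1,-8,-10.3,0,6],[-1,-11,-14.1,0,9],[-1,-14,-17.9,0,12],[-1,-17,-21.8,0,14],[-1,-20,-25.6,0.5,16],[-1,-22.5,-28.8,0.6,18],[-1,-23.5,-30,0.6,18.2],[-1,-23.5,-30,0.6,18.2]])

```text
time: 3.7
tool_pos: [641.5, 52.3, 142.8]
ee_rot: [0.125, 3.132, 0.012]
ft_force: [-0.2, -0.4, -2.0]
opening: 52.9
```

```bash
python3 - <<'E'
from h import *
go(640.6,53.5,11,-4.4)
p,d,i,P=look("w3"); 
m=(abs(P[...,2]-30)<6)&(P[...,0]>500)&(abs(P[...,1])<150)
hsv=cv2.cvtColor(p,cv2.COLOR_RGB2HSV); m&=(abs(hsv[...,0].astype(int)-110)<15)&(hsv[...,1]>120)
print(m.sum(),rect(P[m][:,:2]))
E
```

```text
t 3.70 tcp [641.5  52.3 142.8] toolx yaw 175.4 z-axis [ 0.008  0.007 -1.   ] q6 -1.43 open 52.9
 row cm: [2.000e-01 1.000e-02 1.318e+01] turn -0.2
4433 (array([641. ,  -1.4]), 229.9, 160.2, 85.7)
```

View pics/w3.png

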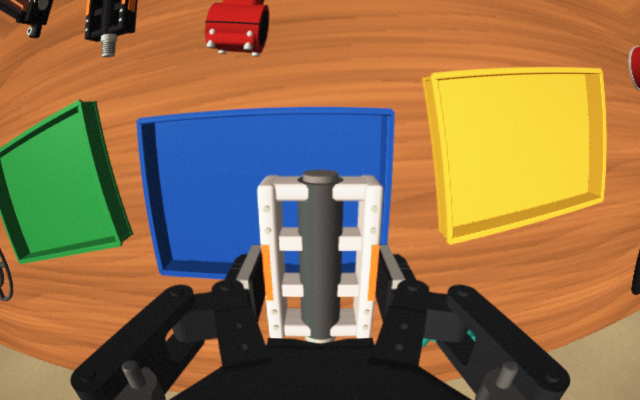

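The pedal hangs over the left half of the blue tray, at image right, and clears the walls. The tray centre is confirmed at about (641, -1). Lowering.

Emit:
jog_arm(rows=[[-1,0.2,0,4,0],[-1,0.2,0,8,0],[-1,0.2,0,10.5,0],[-1,0.2,0,12,0],[-1,0.2,0,12.7,0],[-1,0.2,0,13.1,0],[-1,0.2,0,13.1,0],[-1,0.2,0,13.1,0]])

```text
time: 4.55
tool_pos: [639.8, 54.8, 13.3]
ee_rot: [0.123, 3.131, 0.013]
ft_force: [0.7, -0.6, -1.5]
opening: 52.9
```

Emit:
jog_arm(rows=[[-1,0,0,0.2,0],[-1,0,0,0.35,0],[-1,0,0,0.35,0],[-1,0,0,0.35,0]])

```text
time: 4.95
tool_pos: [640.5, 54.8, 10.5]
ee_rot: [0.123, 3.129, 0.014]
ft_force: [0.8, 0.5, 1.5]
opening: 52.7
```

Emit:
jog_arm(rows=[[0,0,0,0,0],[0.4,0,0,0,0],[0.6,0,0,0,0],[0.6,0,0,0,0],[0.6,0,0,-1,0],[0.6,0,0,-4,0],[0.6,0,0,-9,0],[0.6,0,0,-14,0],[0.6,0,0,-14,0]])

```text
time: 5.85
tool_pos: [643.6, 53.9, 159.7]
ee_rot: [0.122, 3.112, 0.016]
ft_force: [0.9, 0.7, 0.5]
opening: 68.2
```

```bash
python3 - <<'E'
from h import *
# black pedal view position
go(424,-146,150,-5.6)
p,d=env.snapshot("top"); P=points("top",d)
q=part(P,(637,54),70,14,40); print(rect(q[:,:2]),np.percentile(q[:,2],[50,95]))
E
```

```text
t 5.85 tcp [643.6  53.9 159.7] toolx yaw 175.5 z-axis [ 0.027  0.009 -1.   ] q6 -1.43 open 68.2
 row cm: [ 20.35 -21.66   0.19] turn 1.1
(array([623.1,  56.3]), 57.7, 55.6, -2.7) [26.77485622 31.50238801]
```

Emit:
jog_arm(rows=[[1,20.4,-21.7,0.5,1],[1,20.4,-21.7,0.5,1],[1,20.4,-21.7,0.5,1],[1,20.4,-21.7,0.5,1],[1,20.4,-21.7,0.5,1],[1,20.4,-21.7,0.5,1],[1,20.4,-21.7,0.5,1],[1,20.4,-21.7,0.5,1]])

```text
time: 6.7
tool_pos: [420.4, -146.9, 144.2]
ee_rot: [0.154, 3.118, 0.016]
ft_force: [0.4, 0.3, 0.2]
opening: 85.7
```

```bash
python3 - <<'E'
from h import *
p,d,i,P=look("w4")
q=part(P,(424,-146)); r=rect(q[:,:2]); print(r,np.percentile(q[:,2],[50,95]))
a=np.radians(r[3]); c=r[0]-11*np.array([np.cos(a),np.sin(a)]); print(c)
go(*c,3,r[3])
q=part(P,(637,54),75,20,60); print("placed",rect(q[:,:2]))
E
```

```text
(array([ 424.8, -145.6]), 110.0, 55.3, -5.1) [22.5231273  25.73659452]
[ 413.84354828 -144.62216273]
t 6.75 tcp [ 421.3 -146.5  144.3] toolx yaw 174.5 z-axis [ 0.02   0.009 -1.   ] q6 -1.86 open 85.2
 row cm: [ 1.04 -0.05 14.12] turn -0.4
placed (array([673.5,  38.3]), 56.8, 27.4, 39.6)
```

View pics/w4.png

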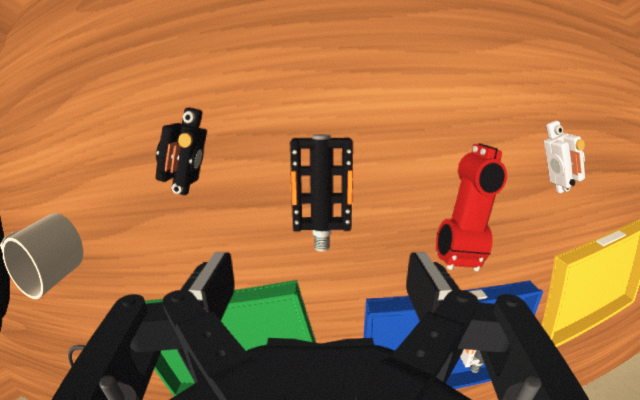

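The black pedal is at (321,185), aligned with the jaws and clear of its neighbours.

Emit:
jog_arm(rows=[[1,1,0,4,-0.4],[1,1,0,8,-0.4],[1,1,0,12,-0.4],[1,1,0,14.1,-0.4],[1,1,0,14.1,-0.4],[0.2,1,0,14.1,-0.4],[-1,1,0,14.1,-0.4],[-1,1,0,14.1,-0.4],[-1,1,0,14.1,-0.4],[-1,1,0,14.1,-0.4]])

```text
time: 7.75
tool_pos: [415.7, -144.4, 4.7]
ee_rot: [0.14, 3.115, 0.015]
ft_force: [0.3, 2.7, 7.0]
opening: 52.9
```

```bash
python3 - <<'E'
from h import *
go(413.8,-144.6,150,-5.1)
E
```

```text
t 7.75 tcp [ 415.7 -144.4    4.7] toolx yaw 174.8 z-axis [ 0.024  0.008 -1.   ] q6 -1.88 open 52.9
 row cm: [ -0.15   0.11 -14.53] turn -0.1
```

Emit:
jog_arm(rows=[[-1,0,0,-1,0],[-1,0,0,-4,0],[-1,0,0,-8,0],[-1,0,0,-12,0],[-1,0,0,-14.5,0],[-1,0,0,-14.5,0],[-1,0,0,-14.5,0]])

```text
time: 8.45
tool_pos: [411.6, -145.5, 149.9]
ee_rot: [0.14, 3.114, 0.014]
ft_force: [-0.6, 0.1, -2.4]
opening: 52.8
```

```bash
cat >> h.py <<'E'
TR={"b":(641,-0.5,-4.4),"y":(606.2,278.3,6.2),"g":(610.8,-282.9,6.7)}
def tray(k,x,y):
    cx,cy,a=TR[k]; a=np.radians(a); c,s=np.cos(a),np.sin(a); return cx+c*x-s*y, cy+s*x+c*y
E
python3 - <<'E'
from h import *
s=env.observe(); print(s["ft_force"])
go(*tray("b",-6,-53),148,-4.4)
E
```

```text
[-0.64351457  0.13050379 -2.37648217]
t 8.45 tcp [ 411.6 -145.5  149.9] toolx yaw 174.8 z-axis [ 0.025  0.008 -1.   ] q6 -1.87 open 52.8
 row cm: [-21.    11.19   0.81] turn -0.8
```

Emit:
jog_arm(rows=[[-1,-2,1.1,0,0],[-1,-5,2.7,0,0],[-1,-8.5,4.5,0.2,0],[-1,-12,6.4,0.4,0],[-1,-15.5,8.3,0.5,-0.8],[-1,-18.5,9.9,0.6,-0.8],[-1,-20.5,10.9,0.8,-0.8],[-1,-21,11.2,0.8,-0.8],[-1,-21,11.2,0.8,-0.8],[-1,-21,11.2,0.8,-0.8]])

```text
time: 9.45
tool_pos: [629.2, -53.1, 146.8]
ee_rot: [0.119, 3.119, 0.014]
ft_force: [0.2, -0.5, -1.9]
opening: 52.6
```

```bash
python3 - <<'E'
from h import *
go(*tray("b",-6,-53),9,-4.4)
p,d,i,P=look("w5")
E
```

```text
t 9.45 tcp [629.2 -53.1 146.8] toolx yaw 175.6 z-axis [ 0.021  0.008 -1.   ] q6 -1.61 open 52.6
 row cm: [ 0.11 -0.1  13.78] turn 0.0
```

View pics/w5.png

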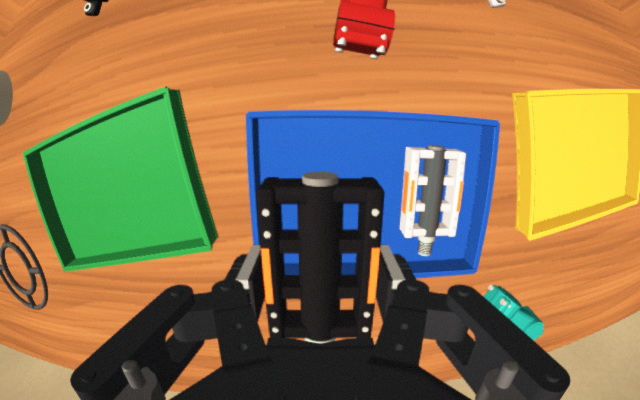

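The silver pedal lies flat in the blue tray at (435,195) with its stub clear of the wall. The black pedal hangs over the other half, so I lower it.

Emit:
jog_arm(rows=[[-1,0.1,-0.1,4,0],[-1,0.1,-0.1,8,0],[-1,0.1,-0.1,11,0],[-1,0.1,-0.1,12.5,0],[-1,0.1,-0.1,13.2,0],[-1,0.1,-0.1,13.5,0],[-1,0.1,-0.1,13.7,0],[-1,0.1,-0.1,13.7,0],[-1,0.1,-0.1,13.7,0]])

```text
time: 10.4
tool_pos: [631.8, -53.2, 11.3]
ee_rot: [0.119, 3.116, 0.013]
ft_force: [-0.7, -0.6, -1.2]
opening: 52.6
```

Emit:
jog_arm(rows=[[-1,0,0,0.2,0],[-1,0,0,0.3,0],[-1,0,0,0.3,0],[-1,0,0,0.3,0]])

```text
time: 10.8
tool_pos: [632.2, -53.2, 8.8]
ee_rot: [0.119, 3.115, 0.013]
ft_force: [-0.9, -0.5, 0.1]
opening: 53.1
```

Emit:
jog_arm(rows=[[0,0,0,0.05,0],[0.4,0,0,0.05,0],[0.6,0,0,0.05,0],[0.6,0,0,0,0],[0.6,0,0,-1,0],[0.6,0,0,-4,0],[0.6,0,0,-9,0],[0.6,0,0,-14,0],[0.6,0,0,-14,0],[0.6,0,0,-14,0]])

```text
time: 11.8
tool_pos: [629.5, -54.3, 151.1]
ee_rot: [0.119, 3.111, 0.013]
ft_force: [-0.2, 0.2, -0.6]
opening: 68.2
```

```bash
python3 - <<'E'
from h import *
go(448,4,160,-13)
E
```

```text
t 11.80 tcp [629.5 -54.3 151.1] toolx yaw 175.6 z-axis [ 0.029  0.007 -1.   ] q6 -1.61 open 68.2
 row cm: [18.51  4.44 -1.37] turn 8.6
```

Emit:
jog_arm(rows=[[1,18.5,4.4,-1.4,8.6],[1,18.5,4.4,-1.4,8.6],[1,18.5,4.4,-1.4,8.6],[1,18.5,4.4,-1.4,8.6],[1,18.5,4.4,-1.4,8.6],[1,18.5,4.4,-1.4,8.6],[1,18.5,4.4,-1.4,8.6],[1,18.5,4.4,-1.4,8.6]])

```text
time: 12.6
tool_pos: [449.1, 3.3, 159.9]
ee_rot: [0.353, 3.094, 0.016]
ft_force: [-0.2, -0.3, -0.0]
opening: 85.2
```

```bash
python3 - <<'E'
from h import *
p,d,i,P=look("w6")
q=part(P,(448,4),90); r=rect(q[:,:2]); print(r,np.percentile(q[:,2],[50,95]))
# bar clamp end is at +x world; span -58..63 -> centre +2.5
a=np.radians(r[3]); e=np.array([np.cos(a),np.sin(a)]); c=r[0]-2.5*e; print(c)
n=q[(abs((q[:,:2]-c)@e-2)<14)]; print("neck",rect(n[:,:2]),n[:,2].max())
go(*(c+2*e),6,r[3])
E
```

```text
(array([448.5,   3.7]), 122.6, 45.9, -13.4) [40.35000226 42.8625163 ]
[446.0680603    4.27936976]
neck (array([447.9,   3.6]), 31.2, 28.0, 76.5) 36.96496878858011
t 12.65 tcp [449.1   3.3 159.9] toolx yaw 167.0 z-axis [ 0.028  0.007 -1.   ] q6 -1.37 open 85.3
 row cm: [ 0.51 -0.18 15.38] turn 0.4
```

View pics/w6.png

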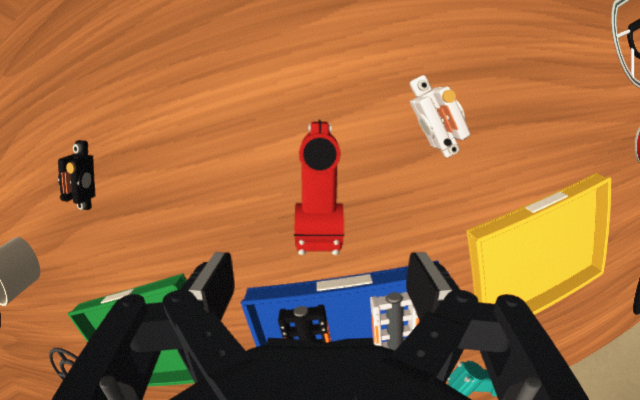

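The stem is at (320,185) with its neck at about (320,187), aligned with the jaws.

Emit:
jog_arm(rows=[[1,0.5,-0.2,4,0.4],[1,0.5,-0.2,8,0.4],[1,0.5,-0.2,12,0.4],[1,0.5,-0.2,15.2,0.4],[1,0.5,-0.2,15.2,0.4],[0.2,0.5,-0.2,15.2,0.4],[-1,0.5,-0.2,15.2,0.4],[-1,0.5,-0.2,15.2,0.4],[-1,0.5,-0.2,15.2,0.4],[-1,0.5,-0.2,15.2,0.4]])

```text
time: 13.65
tool_pos: [449.2, 3.6, 9.4]
ee_rot: [0.363, 3.089, 0.017]
ft_force: [0.1, 0.3, 7.0]
opening: 31.1
```

```bash
python3 - <<'E'
from h import *
go(448,3.7,160,-13.4)
E
```

```text
t 13.65 tcp [449.2   3.6   9.4] toolx yaw 166.6 z-axis [ 0.032  0.007 -0.999] q6 -1.37 open 31.1
 row cm: [ -0.32   0.2  -15.05] turn -0.0
```

Emit:
jog_arm(rows=[[-1,0,0,-1,0],[-1,0,0,-4,0],[-1,0,0,-8,0],[-1,0,0,-12,0],[-1,-0.3,0.2,-15,0],[-1,-0.3,0.2,-15,0],[-1,-0.3,0.2,-15,0]])

```text
time: 14.35
tool_pos: [447.4, 3.8, 160.2]
ee_rot: [0.363, 3.088, 0.017]
ft_force: [-0.4, -0.7, -0.7]
opening: 31.0
```

```bash
python3 - <<'E'
from h import *
print(env.observe()["ft_force"]); go(*tray("g",0,0),150,6.7)
E
```

```text
[-0.40139038 -0.71725074 -0.69183359]
t 14.35 tcp [447.4   3.8 160.2] toolx yaw 166.6 z-axis [ 0.033  0.007 -0.999] q6 -1.36 open 31.0
 row cm: [-22.5  -24.12   1.36] turn -20.1
```

Emit:
jog_arm(rows=[[-1,-2,-2.1,0,-2],[-1,-5,-5.3,0,-5],[-1,-8,-8.6,0.3,-8],[-1,-11,-11.8,0.6,-11],[-1,-14,-15,0.9,-14],[-1,-17,-18.2,1.1,-17],[-1,-20,-21.4,1.3,-19],[-1,-22,-23.6,1.4,-20],[-1,-22.5,-24.1,1.4,-20],[-1,-22.5,-24.1,1.4,-20]])

```text
time: 15.35
tool_pos: [609.8, -283.0, 146.9]
ee_rot: [-0.177, 3.107, 0.012]
ft_force: [-0.4, 0.3, -1.1]
opening: 31.1
```

```bash
python3 - <<'E'
from h import *
go(*tray("g",0,0),13.5,6.7)
p,d,i,P=look("w7")
hsv=cv2.cvtColor(p,cv2.COLOR_RGB2HSV); m=(abs(P[...,2]-30)<6)&(abs(hsv[...,0].astype(int)-68)<15)&(hsv[...,1]>120)&(P[...,0]>500)
print(m.sum(),rect(P[m][:,:2]))
E
```

```text
t 15.35 tcp [ 609.8 -283.   146.9] toolx yaw -173.5 z-axis [ 0.029  0.009 -1.   ] q6 -2.16 open 31.1
 row cm: [ 0.3  -0.07 13.34] turn -0.2
4760 (array([649.5, -88.2]), 665.2, 218.5, 78.8)
```

View pics/w7.png

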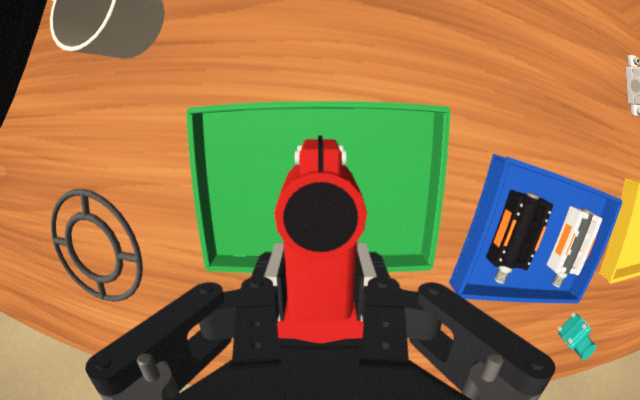

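The stem is centred over the green tray, and both pedals sit in the blue tray. Lowering.

Emit:
jog_arm(rows=[[-1,0.3,0,4,0],[-1,0.3,0,8,0],[-1,0.3,0,11,0],[-1,0.3,0,12.3,0],[-1,0.3,0,12.9,0],[-1,0.3,0,13.2,0],[-1,0.3,0,13.4,0],[-1,0.3,0,13.5,0],[-1,0.3,0,13.5,0],[-1,0.3,0,13.5,0]])

```text
time: 16.4
tool_pos: [611.0, -281.4, 13.5]
ee_rot: [-0.178, 3.105, 0.011]
ft_force: [1.4, 0.2, 0.3]
opening: 30.8
```

Emit:
jog_arm(rows=[[-1,0,0,0.1,0],[-1,0,0,0.1,0],[-0.1,0,0,0.1,0],[0,0,0,0.1,0],[0.2,0,0,0.1,0],[0.2,0,0,-0.5,0],[0.2,0,0,-4,0],[0.2,0,0,-9,0],[0.2,0,0,-14,0],[0.2,0,0,-14,0]])

```text
time: 17.4
tool_pos: [610.8, -284.7, 162.7]
ee_rot: [-0.177, 3.091, -0.002]
ft_force: [0.5, 1.6, 0.1]
opening: 51.1
```

```bash
python3 - <<'E'
from h import *
go(370,-270,150,-39)
go(370,-270,150,-39+180)
E
```

```text
t 17.40 tcp [ 610.8 -284.7  162.7] toolx yaw -173.4 z-axis [ 0.046  0.001 -0.999] q6 -2.16 open 51.1
 row cm: [23.78  4.21  0.16] turn 45.6
t 17.40 tcp [ 610.8 -284.7  162.7] toolx yaw -173.4 z-axis [ 0.046  0.001 -0.999] q6 -2.16 open 51.1
 row cm: [23.78  4.21  0.16] turn 45.6
```

Emit:
jog_arm(rows=[[1,8,1.4,0,8],[1,16,2.8,0,16],[1,23.8,4.2,0.2,30],[1,23.8,4.2,0.2,45],[1,23.8,4.2,0.2,45],[1,23.8,4.2,0.2,45],[1,23.8,4.2,0.2,45],[1,23.8,4.2,0.2,45],[1,23.8,4.2,0.2,45]])

```text
time: 18.3
tool_pos: [370.7, -270.3, 149.7]
ee_rot: [1.018, 2.926, 0.025]
ft_force: [0.4, 0.3, 0.2]
opening: 85.3
```

```bash
python3 - <<'E'
from h import *
p,d,i,P=look("w8")
q=part(P,(371,-270),70); r=rect(q[:,:2]); print(r,np.percentile(q[:,2],[50,95]))
t=q[q[:,2]>24]; print("body",rect(t[:,:2]))
go(*r[0],6,r[3])
E
```

```text
(array([ 370. , -271.7]), 85.6, 39.1, -20.7) [33.75089436 39.66948149]
body (array([ 370. , -271.7]), 52.4, 39.2, -21.1)
t 18.35 tcp [ 370.6 -270.2  149.6] toolx yaw 141.6 z-axis [ 0.046  0.001 -0.999] q6 -1.60 open 85.5
 row cm: [ 0.47 -0.58 14.34] turn -17.7
```

View pics/w8.png

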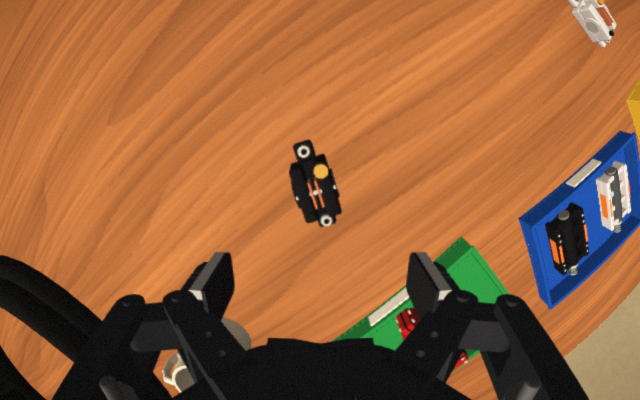

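The black caliper is at (316,184), yaw about -21°, with the green tray and mug clear. The mug is partly behind the left finger, so I checked: it is about 175 mm away and the descent stays clear.

Emit:
jog_arm(rows=[[1,0.5,-0.6,1,-8],[1,0.5,-0.6,4,-16],[1,0.5,-0.6,8,-17.6],[1,0.5,-0.6,12,-17.6],[1,0.5,-0.6,14.6,-17.6],[1,0.5,-0.6,14.7,-17.6],[0,0.5,-0.6,14.7,-17.6],[-1,0.5,-0.6,14.7,-17.6],[-1,0.5,-0.6,14.7,-17.6],[-1,0.5,-0.6,14.7,-17.6]])

```text
time: 19.35
tool_pos: [370.6, -272.4, 4.0]
ee_rot: [0.558, 3.043, 0.012]
ft_force: [0.1, 0.0, 6.4]
opening: 37.4
```

```bash
python3 - <<'E'
from h import *
go(370,-271.7,160,-20.8)
E
```

```text
t 19.35 tcp [ 370.6 -272.4    4. ] toolx yaw 159.2 z-axis [ 0.049 -0.001 -0.999] q6 -1.94 open 37.4
 row cm: [ -0.63   0.29 -15.58] turn 0.0
```

Emit:
jog_arm(rows=[[-1,0,0,-1,0],[-1,0,0,-4,0],[-1,0,0,-8,0],[-1,-0.3,0.1,-12,0],[-1,-0.6,0.3,-15.5,0],[-1,-0.6,0.3,-15.5,0],[-1,-0.6,0.3,-15.5,0]])

```text
time: 20.05
tool_pos: [369.7, -271.5, 160.5]
ee_rot: [0.557, 3.041, 0.01]
ft_force: [0.4, 0.3, -1.7]
opening: 37.1
```

```bash
python3 - <<'E'
from h import *
print(env.observe()["ft_force"]);x,y=tray("y",0,-50); print(x,y); go(x,y,150,6.2)
E
```

```text
[ 0.409734    0.32629724 -1.70535024]
611.5999677853011 228.59245180138424
t 20.05 tcp [ 369.7 -271.5  160.5] toolx yaw 159.2 z-axis [ 0.051 -0.003 -0.999] q6 -1.91 open 37.1
 row cm: [-4.81 55.32  2.14] turn -27.0
```

Emit:
jog_arm(rows=[[-1,-0.2,2,0,-1],[-1,-0.5,5,0.2,-2],[-1,-0.8,9,0.4,-4],[-1,-1.1,13,0.6,-6],[-1,-1.5,17,0.7,-8],[-1,-1.8,21,0.8,-10],[-1,-2.1,25,0.9,-12],[-1,-2.5,29,1,-14],[-1,-2.8,32,1.2,-15],[-1,-2.8,32,1.2,-15]])

```text
time: 21.05
tool_pos: [510.1, 20.5, 153.1]
ee_rot: [0.149, 3.09, 0.001]
ft_force: [-0.1, -1.0, -1.0]
opening: 37.2
```

```bash
python3 - <<'E'
from h import *
go(*tray("y",0,-50),150,6.2)
E
```

```text
t 21.05 tcp [510.1  20.5 153.1] toolx yaw 174.5 z-axis [ 0.048 -0.002 -0.999] q6 -1.45 open 37.2
 row cm: [-8.08 21.69  0.77] turn -11.7
```

Emit:
jog_arm(rows=[[-1,-0.8,2,0,-1],[-1,-2,5.5,0.2,-3],[-1,-3.5,9,0.3,-5],[-1,-5,13,0.4,-7],[-1,-6.4,17,0.6,-9],[-1,-7.6,20.5,0.7,-11],[-1,-8.1,21.7,0.8,-11.7],[-1,-8.1,21.7,0.8,-11.7],[-1,-8.1,21.7,0.8,-11.7]])

```text
time: 21.95
tool_pos: [610.7, 227.0, 148.5]
ee_rot: [-0.165, 3.092, -0.009]
ft_force: [-0.0, -0.5, -1.3]
opening: 37.8
```

```bash
python3 - <<'E'
from h import *
go(*tray("y",0,-50),9,6.2)
look("w9")
E
```

```text
t 21.95 tcp [610.7 227.  148.5] toolx yaw -173.9 z-axis [ 0.045 -0.004 -0.999] q6 -1.32 open 37.8
 row cm: [ 0.52  0.27 13.94] turn -0.1
```

View pics/w9.png

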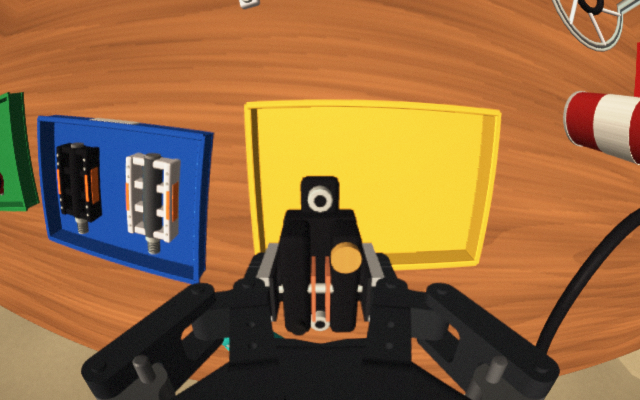

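The black caliper is held square over the right half of the yellow tray (image left). Lowering.

Emit:
jog_arm(rows=[[-1,0.5,0.2,4,0],[-1,0.5,0.2,8,0],[-1,0.5,0.2,11,0],[-1,0.5,0.2,12.6,0],[-1,0.5,0.2,13.3,0],[-1,0.5,0.2,13.6,0],[-1,0.5,0.2,13.9,0],[-1,0.5,0.2,14.0,0],[-1,0.5,0.2,14.0,0],[-1,0.5,0.2,14.0,0]])

```text
time: 23.0
tool_pos: [612.4, 227.9, 9.6]
ee_rot: [-0.164, 3.09, -0.008]
ft_force: [0.0, 0.5, -0.8]
opening: 37.5
```

Emit:
jog_arm(rows=[[-1,0,0,0.1,0],[-1,0,0,0.2,0],[-1,0,0,0.2,0]])

```text
time: 23.3
tool_pos: [612.8, 228.2, 8.3]
ee_rot: [-0.165, 3.09, -0.008]
ft_force: [-1.4, -1.6, 2.9]
opening: 37.3
```

Emit:
jog_arm(rows=[[0.1,0,0,0,0],[0.3,0,0,0,0],[0.3,0,0,0,0],[0.3,0,0,-0.5,0],[0.3,0,0,-4,0],[0.3,0,0,-9,0],[0.3,0,0,-14,0],[0.3,0,0,-14,0],[0.3,0,0,-14,0]])

```text
time: 24.2
tool_pos: [606.7, 228.7, 150.1]
ee_rot: [-0.164, 3.086, -0.006]
ft_force: [-0.3, -0.6, -0.8]
opening: 55.5
```

```bash
python3 - <<'E'
from h import *
go(408,132,150,15)
E
```

```text
t 24.20 tcp [606.7 228.7 150.1] toolx yaw -173.9 z-axis [ 0.051 -0.001 -0.999] q6 -1.32 open 55.5
 row cm: [20.76 -7.51 -1.  ] turn -8.9
```

Emit:
jog_arm(rows=[[1,20.8,-7.5,-1,-9],[1,20.8,-7.5,-1,-9],[1,20.8,-7.5,-1,-9],[1,20.8,-7.5,-1,-9],[1,20.8,-7.5,-1,-9],[1,20.8,-7.5,-1,-9],[1,20.8,-7.5,-1,-9],[1,20.8,-7.5,-1,-9]])

```text
time: 25.0
tool_pos: [408.8, 132.5, 149.7]
ee_rot: [-0.406, 3.064, -0.012]
ft_force: [0.6, 0.3, -0.7]
opening: 85.6
```

```bash
python3 - <<'E'
from h import *
p,d,i,P=look("w10")
q=part(P,(408,132),70); r=rect(q[:,:2]); print(r,np.percentile(q[:,2],[50,95]))
t=q[q[:,2]>24]; print("body",rect(t[:,:2]))
go(*r[0],3,r[3])
E
```

```text
(array([408.1, 131.1]), 83.8, 37.7, 17.8) [33.66331262 39.32492944]
body (array([408.1, 131.2]), 51.8, 37.8, 16.9)
t 25.05 tcp [408.8 132.6 149.7] toolx yaw -164.9 z-axis [ 0.051 -0.001 -0.999] q6 -1.52 open 85.4
 row cm: [ 0.83  0.09 14.65] turn -2.7
```

View pics/w10.png

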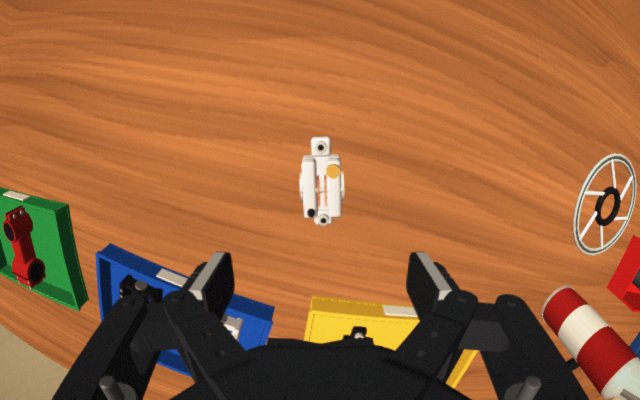

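The silver caliper is at (321,181) and aligned. The stem sits upright in the green tray.

Emit:
jog_arm(rows=[[1,0.8,0.1,4,-2.5],[1,0.8,0.1,8,-2.5],[1,0.8,0.1,12,-2.5],[1,0.8,0.1,14.6,-2.5],[1,0.8,0.1,14.7,-2.5],[0,0.8,0.1,14.7,-2.5],[-1,0.8,0.1,14.7,-2.5],[-1,0.8,0.1,14.7,-2.5],[-1,0.8,0.1,14.7,-2.5],[-1,0.8,0.1,14.7,-2.5]])

```text
time: 26.05
tool_pos: [409.5, 131.7, 4.0]
ee_rot: [-0.472, 3.051, -0.013]
ft_force: [-0.4, 0.8, 5.4]
opening: 37.6
```

```bash
python3 - <<'E'
from h import *
go(408,131,160,17.4)
E
```

```text
t 26.05 tcp [409.5 131.7   4. ] toolx yaw -162.4 z-axis [ 0.055  0.    -0.998] q6 -1.55 open 37.6
 row cm: [ -0.65  -0.28 -15.58] turn 0.2
```

Emit:
jog_arm(rows=[[-1,0,0,-1,0],[-1,0,0,-4,0],[-1,0,0,-8,0],[-1,-0.3,-0.1,-12,0],[-1,-0.6,-0.3,-15.5,0],[-1,-0.6,-0.3,-15.5,0],[-1,-0.6,-0.3,-15.5,0]])

```text
time: 26.75
tool_pos: [407.4, 130.6, 160.3]
ee_rot: [-0.472, 3.049, -0.012]
ft_force: [-0.2, 0.0, -3.3]
opening: 37.4
```

```bash
python3 - <<'E'
from h import *
print(env.observe()["ft_force"]); go(*tray("y",0,50),150,6.2)
E
```

```text
[-0.22851645  0.0152472  -3.3424777 ]
t 26.75 tcp [407.4 130.6 160.3] toolx yaw -162.4 z-axis [ 0.057  0.001 -0.998] q6 -1.57 open 37.4
 row cm: [-24.32  13.     2.14] turn 11.4
```

Emit:
jog_arm(rows=[[-1,-2,1.1,0,1],[-1,-5,2.7,0.4,3],[-1,-8.5,4.5,0.7,5],[-1,-12,6.4,1,7],[-1,-16,8.5,1.3,9],[-1,-20,10.7,1.7,11],[-1,-23,12.3,2,11.4],[-1,-24.3,13,2.1,11.4],[-1,-24.3,13,2.1,11.4],[-1,-24.3,13,2.1,11.4]])

```text
time: 27.75
tool_pos: [599.1, 327.1, 148.1]
ee_rot: [-0.167, 3.085, -0.007]
ft_force: [0.4, 0.2, -1.8]
opening: 37.4
```

```bash
python3 - <<'E'
from h import *
go(*tray("y",0,50),9,6.2)
look("w11")
E
```

```text
t 27.75 tcp [599.1 327.1 148.1] toolx yaw -173.8 z-axis [ 0.053 -0.002 -0.999] q6 -1.17 open 37.4
 row cm: [ 0.55  0.17 13.9 ] turn 0.0
```

View pics/w11.png

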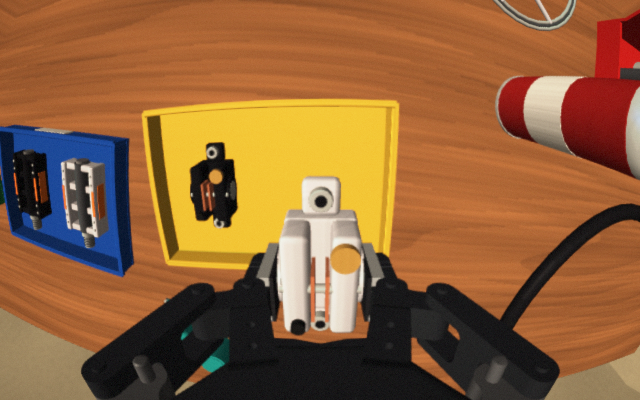

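The black caliper lies flat in the yellow tray at (214,187). The silver one hangs over the free half, so I lower it.

Emit:
jog_arm(rows=[[-1,0.5,0.2,4,0],[-1,0.5,0.2,8,0],[-1,0.5,0.2,11,0],[-1,0.5,0.2,12.6,0],[-1,0.5,0.2,13.3,0],[-1,0.5,0.2,13.7,0],[-1,0.5,0.2,14.0,0],[-1,0.5,0.2,14.1,0],[-1,0.5,0.2,14.1,0],[-1,0.5,0.2,14.1,0]])

```text
time: 28.8
tool_pos: [601.9, 328.4, 8.6]
ee_rot: [-0.167, 3.082, -0.006]
ft_force: [0.1, -0.0, -1.3]
opening: 37.5
```

Emit:
jog_arm(rows=[[-1,0,0,0.1,0],[-1,0,0,0.2,0],[-1,0,0,0.2,0]])

```text
time: 29.1
tool_pos: [602.1, 328.5, 8.1]
ee_rot: [-0.167, 3.082, -0.005]
ft_force: [-1.8, -1.8, 4.7]
opening: 37.3
```

Contact. Release and retreat.

Emit:
jog_arm(rows=[[0.1,0,0,0,0],[0.3,0,0,0,0],[0.3,0,0,0,0],[0.3,0,0,-0.5,0],[0.3,0,0,-4,0],[0.3,0,0,-9,0],[0.3,0,0,-14,0],[0.3,0,0,-14,0],[0.3,0,0,-14,0]])

```text
time: 30.0
tool_pos: [595.0, 329.0, 149.9]
ee_rot: [-0.167, 3.078, -0.003]
ft_force: [-0.2, -0.4, -1.4]
opening: 55.3
```

Emit:
jog_arm(rows=[[0.3,5,-3,-2,0],[0.3,10,-6,-4,0],[0.3,15,-9,-5,0],[0.3,20,-12,-5,0],[0.3,24,-15,-5,0],[0.3,24,-15,-5,0],[0.3,24,-15,-5,0],[0.3,24,-15,-5,0]])

```text
time: 30.8
tool_pos: [369.2, 153.4, 185.8]
ee_rot: [-0.166, 3.08, -0.003]
ft_force: [0.5, -0.6, -0.2]
opening: 55.8
```

```bash
python3 - <<'E'
from h import *
s=env.observe(); print(s["time"],s["tool_pos"])
p,d=env.snapshot("top"); P=points("top",d)
cv2.imwrite("pics/t1.png",cv2.resize(p[130:270,90:530],None,fx=1.8,fy=1.8)[:,:,::-1])
for k in TR:
    cx,cy,a=TR[k]; a=np.radians(a); X=(P[...,0]-cx)*np.cos(a)+(P[...,1]-cy)*np.sin(a); Y=-(P[...,0]-cx)*np.sin(a)+(P[...,1]-cy)*np.cos(a)
    m=((abs(X)<70)&(abs(Y)<104)&(P[...,2]>10)).astype(np.uint8); n,l,st,_=cv2.connectedComponentsWithStats(m)
    for i in range(1,n):
        if st[i,4]>60: print(k,rect(np.c_[X[l==i],Y[l==i]]),"z95 %.1f"%np.percentile(P[l==i][:,2],95))
E
```

```text
30.8 [369.23468294 153.36790829 185.76513789]
b (array([ 3.1, 55.7]), 109.0, 55.1, -0.5) z95 31.3
b (array([  3.9, -53.5]), 107.9, 57.0, 0.8) z95 31.5
y (array([ -0.4, -50.5]), 86.5, 38.4, -1.2) z95 43.8
y (array([ 0.2, 49.8]), 83.4, 37.8, -5.5) z95 43.9
g (array([5.7, 5.1]), 130.3, 51.2, -6.6) z95 48.6
```

View pics/t1.png

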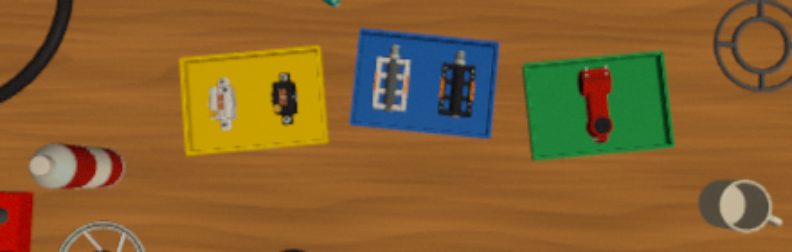

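```bash
python3 - <<'E'
from h import *
p,d=env.snapshot("top"); P=points("top",d)
cx,cy,a=TR["g"]; a=np.radians(a); X=(P[...,0]-cx)*np.cos(a)+(P[...,1]-cy)*np.sin(a); Y=-(P[...,0]-cx)*np.sin(a)+(P[...,1]-cy)*np.cos(a)
hsv=cv2.cvtColor(p,cv2.COLOR_RGB2HSV); red=((hsv[...,0]<8)|(hsv[...,0]>172))&(hsv[...,1]>120)
m=red&(abs(X)<90)&(abs(Y)<60)&(P[...,2]>10)
print(rect(np.c_[X[m],Y[m]]))
for lo,hi in [(-60,-25),(-12,12),(22,60)]:
    k=m&(X>lo)&(X<hi); print(lo,hi,np.percentile(P[k][:,2],[50,90]).round(1))
s=env.observe(); print(np.abs(s["joint_velocities"]).max(), s["ft_force"])
print(env.finish_job())
E
```

```text
(array([-2.1,  4.6]), 115.5, 44.7, -2.1)
-60 -25 [43.  47.6]
-12 12 [38.6 41.2]
22 60 [45.3 48.5]
0.015327412290588054 [ 0.64894613 -0.28664589  0.20555938]
the job is handed in; nothing more can be done
None
```

All five parts are in their trays and the job is handed in at about 31 s on the robot's clock. Both pedals are in the blue tray, both calipers in the yellow and the stem in the green. Each part was lowered until the wrist force changed, then released.

**Last checks from the top camera:**
- **Position:** every part lies inside its tray with room between neighbours. The pedals are about ±54 mm off the blue tray's centre line, the calipers about ±50 mm off the yellow's, and the stem is near the middle of the green.
- **Height:** part tops read about 4 mm higher than on the bench, matching the tray floor. The stem reads 47.6 mm at one end and 48.5 mm at the other, so it is level.
- **Mug and can:** both still stand where they were, judged by eye from the picture; I did not measure their positions again.

**What disagreed or went wrong:**
- **Silver pedal pick:** a sign slip put the jaws about 12 mm off to one side. The pedal was pulled in as they closed and was then placed normally.
- **Tool tilt:** the tool slowly tilted to about 3° over the run, with no visible effect on the parts.
- **Stem size:** my first stem check gave 130 mm long instead of 121, probably from including the tray wall. A colour-limited recheck gave 115.5 mm.

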